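Take the screw cap of unknown thread hand off a food processor's spindle

ROBOT

A 6-joint arm with a two-finger parallel gripper is mounted at the origin on a cart in front of the work surface, level with it; the furniture and walls round the work are solid. World frame = base frame: x ahead of the robot, y to its left, z up, the work surface at z = 0. Lengths are in m, angles in degrees, forces in N, time in s.
With the tool pointing down it reaches from about 0.4 to 0.825 m from the base axis. Payload 7 kg.
Tool frame: the origin (TCP) lies midway between the tips of the shut fingers; the grasp point (between the pads) lies 19 mm behind it; z points along the fingers, y is the line along which they close (so a half turn about z gives the same grasp; the last joint's range is limited). The gripper opens to 88 mm and grips with 3 to 60 N. Pads are 19 mm wide; open, the fingers measure 130 mm over their backs; the gripper's body (78 mm by 193 mm) begins 47 mm behind the grasp point.
Start: joints at [82.569, 20.546, 0.682, 0, -70.136, -16.507], TCP at [0.274, 0.617, 0.227] pointing down, gripper open.
Joint ranges: [-176.03, 176.03], [-82.01, 121.73], [-58.28, 71.71], [-173.87, 95.51], [-174.79, -0.11], [-173.66, 173.66]. Speed limits (degrees/s): [136.94, 136.94, 172.46, 180, 180, 180].

INTERFACE

Orientations are given as [roll, pitch, yaw] about the fixed x, y, z axes, in that order (R = Rz(yaw) Ry(pitch) Rx(roll)).
In Python, from plant import r gives the robot as it stands. The module is installed in compiled form; this text tells all that it offers.
- The arm moves only by the tool play_rows, never from a script. Its argument "rows" is a list of rows, each an object with "slide": the shift along the tool's x, y, z as a fraction of full scale, a list of three; "delta_rot": the turn, a rotation vector about the tool's x, y, z as a fraction of full scale, a list of three; "fingers": the opening, from -1 (shut) to 1 (fully open). In form: [{"slide": [x, y, z], "delta_rot": [rx, ry, rz], "fingers": fingers}, ...]. A call has 1 to 8 rows; each row shifts and turns the commanded pose from where the row before left it, along the tool's axes as they then stand; what a row does not reach is not made up. Full scale, the value 1, is 0.15 m for a shift and 0.08 rad for a turn. A row lasts 1/8 s, in which the tool goes at most 62.5 mm and 10.7 degrees, less where a joint would pass 70% of its speed; a pose out of reach is approached as far as the arm can. A call with a number of a shift or a turn outside -1 to 1 is refused whole. A call with a gripper value outside its range is refused whole. The fingers move at their own pace and stop on an object; "squeeze" is the grip in N (left out, the last holds). Time passes only in rows, so rows that do not move let the fingers close. It gives the time, the measured TCP pose, the force, the opening and the grip force at its end, in the units of the state.
- r.get_state(): the state, without advancing time (a new reading comes with each control period).
- r.capture(name): name is "scene" or "top" or "wrist"; returns a dict with "image" (480x640x3 uint8, blue, green, red), "fx", "fy", "cx", "cy" (pixels), "R" (3x3) and "t" (3): a world point X has camera coordinates R X + t; the wrist camera has in their place "T_tool_cam" (4x4, takes a point from camera to tool coordinates, whose origin is the TCP and whose axes are the flange's). Camera axes: x right, y down, z forward; pixel columns grow to the right and rows downward; lengths in m; the calibration is good to about 2 mm. A picture is of the moment at which its call begins: read the wrist's pose just before it. There is no depth.
- r.close_job(): hands the job in; it is judged then, once.
The state is a dict: "time_s": time; "joints": joint angles; "qd": joint speeds; "joint_torque": joint torques, N m; "tcp_pos": TCP position; "eef_rot": TCP orientation; "contact_force": force on the tool from outside, world axes, zero at the start; "moment": the same for the moment, N m; "gripper_width": finger opening in m; "gripper_force": force on a finger pad.
Only numpy, scipy, OpenCV 4.12 (cv2) and the standard library are available. Lean on these libraries where they do the work, as an engineer would, in place of code of your own. Each camera call takes 0.05 s, during which the arm holds its last target. There are 200 camera calls.

TASK

The food processor's drive is due for cleaning: first set its red-knobbed run lever upright to off, at the white middle mark, without pushing it on through to the pulse side. Then unscrew the round black cap from the drive spindle - nobody remembers whether its thread is ordinary or reversed, so feel which way it gives - lift it off and finish still holding it in the gripper, at least 7 cm higher than it sat. Leave the lever at off and everything else on the worktop where it is.

Things in the scene. Friction and masses are not known exactly. Their poses are not given: they have to be found in the camera images.
- processor: food processor base with its bowl taken off, cream plastic, fixed to the worktop, 240 (x) x 200 (y) x 140 mm (z). Origin: centre of its underside. Its x axis points from the low bowl platform (top 70 mm above the worktop, on the robot's side) to the motor housing (140 mm high, from x = +35 to +120 mm); z up. (Mind the wall cupboard right of it: beyond x = 0.45 m, y below -0.24 m, from 0.48 m up.)
- spindle (a point): point on the vertical axis of the drive spindle, 110 mm above the worktop, half-way up the cap while that is screwed on. In the processor's frame at (-50, +30, 110) mm. A grey bowl seat of 60 mm radius and at most 78 mm height surrounds it; between 78 and 89 mm height a boss of at most 34 mm radius narrows to 25 mm.
- cap (a point): centre (half-way up) of the loose round black spindle cap: 53 mm diameter, 40 mm high, 60 g, closed on top, ribbed sides, a white line across its top along its own x axis; z up. Screwed on, its rim is 90 mm and its top 130 mm above the worktop and its x axis lies within 3 degrees of the processor's x axis. A weak spring (3 N) in the spindle pushes it up, by 6 mm at most once it is free.
- spindle_cap: the same cap, origin at its rim. Quick thread of unknown hand (ordinary loosens counter-clockwise from above, reversed clockwise; nothing shows which). The loosening way it turns easily to a stop 63 to 70 degrees from its start; from 57 degrees up to that stop it is free and lifts straight off. The other way it hits a hard stop within 8 degrees. Until free it cannot be pulled off.
- run_lever (a joint): angle of the run lever, rad: 0 upright (off, white mark), positive leaning to the processor's -x (on, green mark, range to +0.8), negative leaning to its +x, the motor housing (pulse, orange mark, range to -0.7). It turns about the processor's y axis, is held by friction (about 2 N at the knob) and stays where it is left. It starts on the on side.
- lever_knob (a point): centre of the red knob of the run lever, 16 mm (along the processor's x) x 18 mm (along its y) x 26 mm, 62 mm from the lever's pivot; a steel stem of 7 mm diameter below it.
- lever_pivot (a point): pivot of the run lever, on its axis of rotation, at (-30, -75, 70) mm in the processor's frame; the knob upright is 62 mm above it.
- mug: white mug, 90 mm wide, 121 mm with its handle, 95 mm high; origin at the centre of its underside. A bystander.
- spice_jar: spice jar with a black lid, 46 mm diameter, 100 mm high; origin at its underside. A bystander.
- work_bowl: clear work bowl of the food processor with a grey handle, 168 mm diameter, 115 mm high; origin at its underside. A bystander.
- slicing_disc: steel slicing disc with grey hub lying flat, 148 mm diameter, 24 mm high; origin at its underside. A bystander.
- teaspoon: steel teaspoon, 130 mm long; origin at its underside. A bystander.

How it is judged:
By the outcome, as a careful person would: the job done as asked, in the order asked, and still so for the second after the job is handed in, while the arm keeps its last pose, push and grip.
It also fails if it takes over 54 s, if anything falls off the work surface, if the arm or the gripper's body presses on something with over 40 N, if the wrist force passes 120 N, or if a joint passes its speed limit or range.

## Working session

There is one attempt and no reset: what is moved stays moved. The work goes in short steps, Python scripts to look and compute and a tool call to move; the robot and the scene stay as the last step left them, time stands still between calls to the robot, and variables do not carry over. Pictures are saved under pics/ and viewed, at most 10 in all, crops included, and the job is handed in when it is done.

Besides the shell and the picture viewer there is one more tool, called after ">>>" as a command line: name --argument value ..., lists and objects as JSON in quotes. play_rows: Moves the arm, as the interface text tells. Shift numbers are shares of 0.15 m and turn numbers shares of 0.08 rad, none past 1 either way. Its arguments: {"type":"object","properties":{"rows":{"type":"array"},"squeeze":{"type":"number"}},"required":["rows"]}

```bash
mkdir -p pics
cat > h.py <<'E'
import numpy as np, cv2
from plant import r
from scipy.spatial.transform import Rotation as Ro
def cap(n,f=None):
    c=r.capture(n)
    if f: cv2.imwrite('pics/'+f,c['image'])
    return c
def ray(c,u,v):
    R=np.array(c['R']);t=np.array(c['t'])
    d=R.T@np.array([(u-c['cx'])/c['fx'],(v-c['cy'])/c['fy'],1]);o=-R.T@t
    return o,d/np.linalg.norm(d)
def onz(c,u,v,z):
    o,d=ray(c,u,v);return o+d*(z-o[2])/d[2]
def proj(c,X):
    p=np.array(c['R'])@X+np.array(c['t']);return np.array([c['fx']*p[0]/p[2]+c['cx'],c['fy']*p[1]/p[2]+c['cy']])
def blobs(m,amin=30):
    n,l,s,ce=cv2.connectedComponentsWithStats(m.astype(np.uint8))
    return [(ce[i].round(1).tolist(),s[i].tolist()) for i in range(1,n) if s[i,4]>=amin]
E
python3 - <<'E'
from h import *
s=r.get_state();print(s)
for n in('scene','top'):
    c=cap(n,n+'1.png');print(n,c['fx'],c['cx'],c['cy'],'pos',(-np.array(c['R']).T@c['t']).round(3),np.array(c['R']).round(2).tolist())
    h=cv2.cvtColor(c['image'],cv2.COLOR_BGR2HSV)
    H,S,V=h[...,0],h[...,1],h[...,2]
    print('red',blobs(((H<8)|(H>172))&(S>140)&(V>70)))
    print('dark',blobs(V<50,150))
    np.save(n+'.npy',c,allow_pickle=True)
E
```

```text
{'time_s': 0.0, 'joints': array([ 8.25687002e+01,  2.05906306e+01,  6.32187786e-01, -1.92713819e-02,
       -7.01373747e+01, -1.65065847e+01]), 'qd': array([-0.01393051, -0.0293501 ,  0.07619167, -0.09416141,  0.06476121,
        0.12147134]), 'joint_torque': array([-6.58156641e-04, -5.82721889e+01,  2.93062556e+01,  6.99729234e+00,
        6.75067960e-03, -1.48849299e-04]), 'tcp_pos': array([0.27371001, 0.61645491, 0.22562241]), 'eef_rot': array([ 1.79902984e+02, -9.85705685e-03, -2.39444391e+01]), 'contact_force': array([-0.37145627,  0.33988803,  0.11849192]), 'moment': array([ 0.00849756, -0.03913165, -0.03090927]), 'gripper_force': 0.0, 'gripper_width': 0.08763411768018156}
scene 450.5249000406076 316.1063689406254 240.1027681879694 pos [ 0.089 -0.65   0.815] [[0.87, -0.5, -0.01], [-0.33, -0.55, -0.77], [0.37, 0.67, -0.64]]
red [([319.8, 147.2], [315, 143, 11, 9, 80]), ([448.1, 253.0], [431, 223, 36, 61, 526]), ([469.2, 229.2], [465, 225, 9, 12, 52]), ([454.3, 266.9], [445, 255, 17, 32, 144]), ([364.3, 286.1], [360, 282, 9, 9, 42])]
dark [([160.9, 6.9], [141, 0, 39, 17, 514]), (
[... 1117 characters left out ...]
 4.0], [308, 0, 26, 13, 185]), ([369.7, 15.4], [335, 0, 65, 43, 1684]), ([85.0, 31.8], [48, 15, 73, 36, 1626]), ([39.2, 32.6], [2, 16, 73, 35, 1432]), ([323.0, 54.4], [295, 28, 74, 41, 1694]), ([66.6, 61.2], [41, 53, 52, 18, 645]), ([108.4, 60.9], [81, 53, 55, 17, 712]), ([184.3, 112.7], [163, 107, 44, 13, 335]), ([465.1, 183.9], [448, 153, 32, 60, 1441]), ([142.9, 178.0], [111, 167, 56, 17, 219]), ([397.4, 230.1], [390, 220, 14, 28, 249]), ([358.2, 243.4], [349, 233, 20, 21, 274]), ([78.9, 349.1], [38, 314, 86, 65, 2132]), ([23.0, 366.3], [0, 324, 46, 115, 2174]), ([372.0, 419.4], [342, 410, 50, 26, 475]), ([74.8, 463.0], [3, 431, 152, 49, 1391]), ([363.1, 462.4], [335, 440, 57, 40, 1805])]
```

View pics/scene1.png

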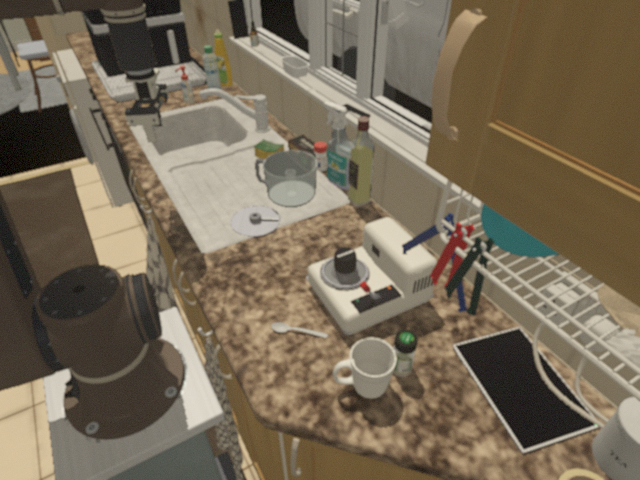

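View pics/top1.png

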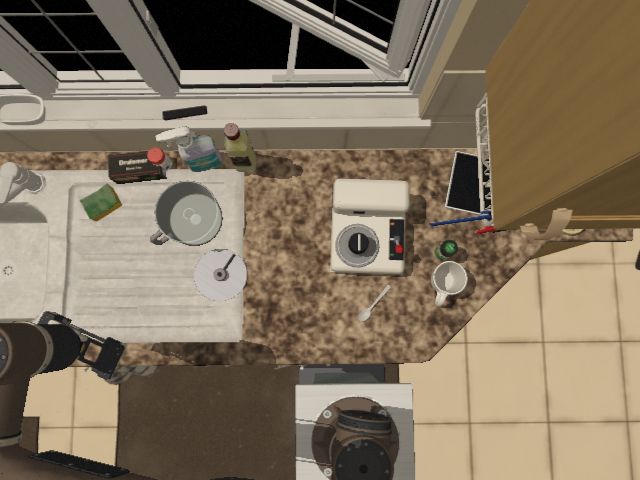

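The scene picture shows the processor around (370,275), with its cap at (345,262) and the red knob at (364,286). In the top picture the cap is at (358,243) and the knob at (399,249), with the mug and jar right of the processor. Next I'll triangulate the knob and cap and get the processor's yaw.

Run:
```python
from h import *
C={n:np.load(n+'.npy',allow_pickle=True).item() for n in('scene','top')}
t,s=C['top'],C['scene']
def tri(a,b):
    (o1,d1),(o2,d2)=ray(t,*a),ray(s,*b)
    k=np.linalg.lstsq(np.c_[d1,-d2],o2-o1,rcond=None)[0]
    p,q=o1+k[0]*d1,o2+k[1]*d2;return ((p+q)/2).round(4),np.linalg.norm(p-q).round(4)
print('knob',tri((398.6,248.6),(364.3,286.1)))
print('cap top plane',onz(t,358.2,243.4,.13))
# processor outline in top view: cream mask
im=t['image'];h=cv2.cvtColor(im,cv2.COLOR_BGR2HSV)
m=((h[...,1]<60)&(h[...,2]>150)).astype(np.uint8);roi=np.zeros_like(m);roi[165:290,318:425]=1
m&=roi
n,l,st,ce=cv2.connectedComponentsWithStats(m);print(st[1:].tolist())
i=1+np.argmax(st[1:,4]);mm=(l==i).astype(np.uint8)
cs,_=cv2.findContours(mm,cv2.RETR_EXTERNAL,cv2.CHAIN_APPROX_NONE)
pts=cs[0][:,0];
print(cv2.minAreaRect(pts))
# bottom (near) edge z=.07 , side edges
low=np.array([pts[pts[:,0]==u][:,1].max() for u in range(340,400)]);P=np.array([onz(t,u,v+.5,.07)[:2] for u,v in zip(range(340,400),low)])
f=np.polyfit(P[:,1],P[:,0],1);print('near edge x=',f,'yaw',-np.degrees(np.arctan(f[0])))
for nm,fn,z,vr in(('L',min,.07,(225,268)),('R',max,.07,(225,268)),('Lh',min,.14,(188,208)),('Rh',max,.14,(188,208))):
    P=np.array([onz(t,fn(pts[pts[:,1]==v][:,0])+(.5 if fn is max else -.5),v,z)[:2] for v in range(*vr)])
    f=np.polyfit(P[:,0],P[:,1],1);print(nm,'yaw',np.degrees(np.arctan(f[0])),'mid',P.mean(0))
# seat circle grey, white mark on cap
g=cv2.resize(im[165:295,315:435],None,fx=5,fy=5,interpolation=cv2.INTER_CUBIC)
cv2.imwrite('pics/c1.png',g)
```

```text
knob (array([ 0.5018, -0.1155,  0.1283]), np.float64(0.0019))
cap top plane [ 0.51533896 -0.01080149  0.13      ]
[[330, 179, 79, 94, 4345], [358, 234, 2, 16, 31], [390, 238, 4, 2, 7], [397, 243, 1, 1, 1], [376, 250, 1, 1, 1], [384, 285, 7, 5, 24]]
((368.8385009765625, 225.68409729003906), (75.61023712158203, 93.25493621826172), 1.9749339818954468)
near edge x= [0.04369929 0.45041883] yaw -2.5021929080249468
L yaw -2.3595819819723736 mid [0.51764575 0.05941395]
R yaw 14.661049030557384 mid [ 0.51600705 -0.10376664]
Lh yaw -2.2731742195434284 mid [0.63487498 0.05330755]
Rh yaw -1.8825010316385369 mid [ 0.63302283 -0.14052791]
```

View pics/c1.png

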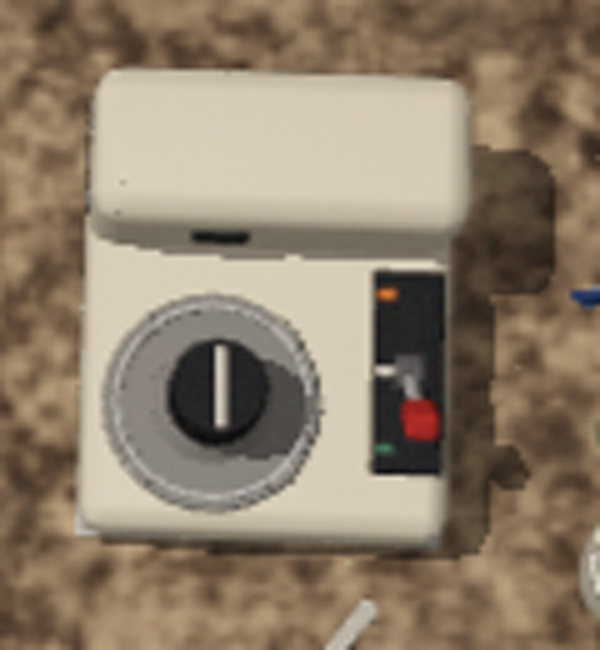

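The crop shows the cap at about (358.4,243) with its white line pointing along processor x. The knob is at (399,248.7), on the green (on) side of the white mark. The processor yaw is about -2.3°, the spindle is at (0.515,-0.011), and the pivot should be near (0.531,-0.117). The measured knob position matches a lever angle of about +0.47 rad.

```bash
cat >> h.py <<'E'
YAW=-2.3;SP=np.array([.5153,-.0108])
def pw(x,y):  # processor frame (m) -> world xy
    a=np.radians(YAW);return SP+np.array([[np.cos(a),-np.sin(a)],[np.sin(a),np.cos(a)]])@np.array([x+.05,y-.03])
def plan(xyz,yaw,n,nd=3):
    s=r.get_state();p=np.array(s['tcp_pos']);R=Ro.from_euler('xyz',s['eef_rot'],degrees=True)
    G=Ro.from_euler('xyz',[180,0,yaw],degrees=True);w=(R.inv()*G).as_rotvec()/n;d=(np.array(xyz)-p)/n
    for i in range(n):
        print((R.inv().apply(d)/.15).round(nd).tolist(),(w/.08).round(nd).tolist());R=R*Ro.from_rotvec(w)
def st():
    s=r.get_state();print(*[(k,np.round(s[k],3 if k!='tcp_pos' else 4).tolist()) for k in('time_s','joints','tcp_pos','eef_rot','contact_force','moment','gripper_width','gripper_force')])
E
python3 -c "
from h import *
print(pw(-.03,-.075),pw(-.044,-.075))
plan([*pw(-.044,-.075),.25],-92.3,16,2)"
```

```text
[ 0.53107005 -0.11651805] [ 0.51708133 -0.1159562 ]
[0.22, 0.24, -0.01] [0.0, -0.0, 0.93]
[0.23, 0.22, -0.01] [0.0, -0.0, 0.93]
[0.25, 0.2, -0.01] [0.0, -0.0, 0.93]
[0.26, 0.18, -0.01] [0.0, -0.0, 0.93]
[0.28, 0.16, -0.01] [0.0, -0.0, 0.93]
[0.29, 0.14, -0.01] [0.0, -0.0, 0.93]
[0.3, 0.12, -0.01] [0.0, -0.0, 0.93]
[0.31, 0.1, -0.01] [0.0, -0.0, 0.93]
[0.31, 0.08, -0.01] [0.0, -0.0, 0.93]
[0.32, 0.05, -0.01] [0.0, -0.0, 0.93]
[0.32, 0.03, -0.01] [0.0, -0.0, 0.93]
[0.32, 0.0, -0.01] [0.0, -0.0, 0.93]
[0.32, -0.02, -0.01] [0.0, -0.0, 0.93]
[0.32, -0.04, -0.01] [0.0, -0.0, 0.93]
[0.31, -0.07, -0.01] [0.0, -0.0, 0.93]
[0.31, -0.09, -0.01] [0.0, -0.0, 0.93]
```

>>> play_rows --rows '[{"slide":[0.22,0.24,-0.02],"delta_rot":[0,0,0.93],"fingers":1},{"slide":[0.23,0.22,-0.02],"delta_rot":[0,0,0.93],"fingers":1},{"slide":[0.25,0.2,-0.02],"delta_rot":[0,0,0.93],"fingers":1},{"slide":[0.26,0.18,-0.02],"delta_rot":[0,0,0.93],"fingers":1},{"slide":[0.28,0.16,-0.02],"delta_rot":[0,0,0.93],"fingers":1},{"slide":[0.29,0.14,-0.02],"delta_rot":[0,0,0.93],"fingers":1},{"slide":[0.3,0.12,-0.02],"delta_rot":[0,0,0.93],"fingers":1},{"slide":[0.31,0.1,-0.02],"delta_rot":[0,0,0.93],"fingers":1}]'

```text
time_s: 1.1
tcp_pos: [0.3975, 0.2495, 0.2505]
eef_rot: [180.0, 0.0, -58.2]
contact_force: [0.4, 0.2, 0.2]
gripper_width: 0.0871
gripper_force: 0.0
```

>>> play_rows --rows '[{"slide":[0.31,0.08,-0.01],"delta_rot":[0,0,0.93],"fingers":1},{"slide":[0.32,0.05,-0.01],"delta_rot":[0,0,0.93],"fingers":1},{"slide":[0.32,0.03,0],"delta_rot":[0,0,0.93],"fingers":1},{"slide":[0.32,0,0],"delta_rot":[0,0,0.93],"fingers":1},{"slide":[0.32,-0.02,0],"delta_rot":[0,0,0.93],"fingers":1},{"slide":[0.32,-0.04,0],"delta_rot":[0,0,0.93],"fingers":1},{"slide":[0.31,-0.07,0],"delta_rot":[0,0,0.93],"fingers":1},{"slide":[0.31,-0.09,0],"delta_rot":[0,0,0.93],"fingers":1}]'

```text
time_s: 2.1
tcp_pos: [0.5193, -0.116, 0.2534]
eef_rot: [180.0, 0.0, -92.3]
contact_force: [1.8, 0.3, 0.2]
gripper_width: 0.0875
gripper_force: 0.0
```

>>> play_rows --rows '[{"slide":[0,0,0],"delta_rot":[0,0,0],"fingers":1},{"slide":[0,0,0],"delta_rot":[0,0,0],"fingers":1}]'

```text
time_s: 2.35
tcp_pos: [0.5187, -0.1145, 0.2531]
eef_rot: [179.9, 0.0, -92.2]
contact_force: [0.1, 0.5, 0.1]
gripper_width: 0.0879
gripper_force: 0.0
```

```bash
python3 -c "
from h import *
st()
s=r.get_state();c=cap('wrist','w1.png')
T=Ro.from_euler('xyz',s['eef_rot'],degrees=True).as_matrix();M=np.eye(4);M[:3,:3]=T;M[:3,3]=s['tcp_pos']
Tc=np.linalg.inv(M@np.array(c['T_tool_cam']));c['R']=Tc[:3,:3];c['t']=Tc[:3,3];np.save('w1.npy',c,allow_pickle=True)
print(proj(c,[*pw(-.03,-.075),.132]),proj(c,[*SP,.13]),proj(c,[*pw(-.03,-.055),.07]))
h=cv2.cvtColor(c['image'],cv2.COLOR_BGR2HSV);H,S,V=h[...,0],h[...,1],h[...,2]
print('red',blobs(((H<8)|(H>172))&(S>140)&(V>70)))
plan([*pw(-.044,-.075),.113],-92.3,4)
"
```

```text
('time_s', 2.35) ('joints', [8.7, 6.002, -14.969, -0.02, -69.083, -10.871]) ('tcp_pos', [0.5187, -0.1145, 0.2531]) ('eef_rot', [179.944, 0.008, -92.178]) ('contact_force', [0.142, 0.536, 0.1]) ('moment', [0.149, -0.011, -0.011]) ('gripper_width', 0.088) ('gripper_force', 0.0)
[303.62816806 232.53830296] [326.25089342 340.1815238 ] [306.2352439  235.45639456]
red [([335.4, 230.7], [322, 223, 26, 18, 361])]
[0.003, 0.003, 0.234] [0.002, 0.0, 0.01]
[0.003, 0.003, 0.234] [0.002, 0.0, 0.01]
[0.003, 0.003, 0.234] [0.002, 0.0, 0.01]
[0.003, 0.003, 0.234] [0.002, 0.0, 0.01]
```

View pics/w1.png

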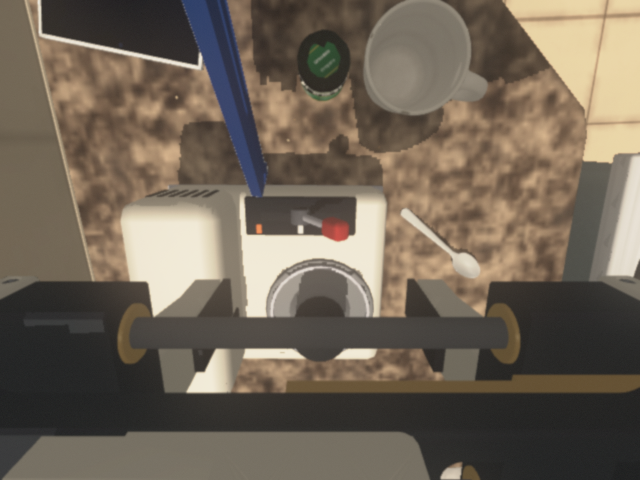

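The wrist picture shows the knob at (335,231), with the off mark at (300,229) and the orange mark at (259,229). The spindle seat is at (320,300). A blue rod from the rack ends at (258,190), so I'll check its height before descending.

Run:
```python
from h import *
C={n:np.load(f,allow_pickle=True).item() for n,f in(('s','scene.npy'),('t','top.npy'),('w','w1.npy'))}
def tri(l):
    A=np.zeros((3,3));b=np.zeros(3)
    for n,u,v in l:
        o,d=ray(C[n],u,v);P=np.eye(3)-np.outer(d,d);A+=P;b+=P@o
    X=np.linalg.solve(A,b);return X.round(4),[ (proj(C[n],X)-[u,v]).round(1).tolist() for n,u,v in l]
print('tip',tri([('s',405,249),('t',432,224)]),tri([('s',405,249),('t',432,224),('w',258,193)]))
print('knob',tri([('s',364.3,286.1),('t',398.6,248.6),('w',335.4,230.7)]),tri([('t',398.6,248.6),('w',335.4,230.7)]))
# white mark & colour marks from wrist on z=.07 in processor frame
a=np.radians(YAW);Q=np.array([[np.cos(a),np.sin(a)],[-np.sin(a),np.cos(a)]])
for u,v in((300.5,229),(259,229)):
    p=onz(C['w'],u,v,.071)[:2];print('mark',p.round(4),(Q@(p-SP)+[-.05,.03]).round(4))
for n,u,v in(('t',391.7,239),('t',392.3,223.6),('t',391.8,254.6)):
    p=onz(C[n],u,v,.071)[:2];print('mark top',p.round(4),(Q@(p-SP)+[-.05,.03]).round(4))
```

```text
tip (array([ 0.5425, -0.1766,  0.2597]), [[-0.7, 0.1], [0.3, -0.5]]) (array([ 0.5431, -0.1741,  0.2596]), [[-1.3, -0.7], [-0.8, -0.7], [0.1, -9.3]])
knob (array([ 0.5028, -0.1154,  0.1272]), [[-0.1, 0.2], [0.1, -0.6], [1.5, 0.4]]) (array([ 0.5027, -0.1153,  0.1236]), [[-0.2, -0.4], [1.3, -0.6]])
mark [ 0.5374 -0.1039] [-0.0242 -0.0622]
mark [ 0.5799 -0.1056] [ 0.0183 -0.0621]
mark top [ 0.5348 -0.1059] [-0.0267 -0.0642]
mark top [ 0.5769 -0.1087] [ 0.0155 -0.0654]
mark top [ 0.4924 -0.1049] [-0.0691 -0.065 ]
```

```bash
sed -i 's/SP=np.array(\[.5153,-.0108\])/SP=np.array([.519,-.0118])/' h.py
python3 - <<'E'
from h import *
c=np.load('w1.npy',allow_pickle=True).item()
print(np.array(c['T_tool_cam']).round(3).tolist(), (-c['R'].T@c['t']).round(3))
w=c
# seat circle / white mark consistency
print(proj(c,[*pw(-.03,-.065),.071]),pw(-.03,-.075))
for n in('scene','top'):
    k=np.load(n+'.npy',allow_pickle=True).item();print(n,proj(k,[*SP,.13]),proj(k,[*pw(-.03,-.065),.071]))
# rod: points further up along the rod (scene 450,222 / top 488,214)
k=np.load('scene.npy',allow_pickle=True).item();t=np.load('top.npy',allow_pickle=True).item()
for a,b in(((405,249),(432,224)),((440,227),(470,218)),((450,219),(488,214))):
    (o1,d1),(o2,d2)=ray(t,*b),ray(k,*a);q=np.linalg.lstsq(np.c_[d1,-d2],o2-o1,rcond=None)[0];print((o1+q[0]*d1).round(3),(o2+q[1]*d2).round(3))
plan([*pw(-.044,-.073),.113],-92.3,4,2)
E
```

```text
[[-0.001, -0.959, -0.282, 0.078], [1.0, -0.001, 0.0, -0.0], [-0.0, -0.282, 0.959, -0.159], [0.0, 0.0, 0.0, 1.0]] [ 0.516 -0.192  0.412]
[302.45926972 225.50237402] [ 0.53477005 -0.11751805]
scene [344.32428985 254.71271935] [372.77221341 296.50374007]
top [358.55748454 241.99358864] [392.30873692 238.85502682]
[ 0.541 -0.176  0.259] [ 0.544 -0.177  0.26 ]
[ 0.537 -0.239  0.354] [ 0.547 -0.246  0.358]
[ 0.539 -0.268  0.391] [ 0.54  -0.269  0.391]
[0.0, -0.0, 0.23] [0.0, 0.0, 0.01]
[0.0, -0.0, 0.23] [0.0, 0.0, 0.01]
[0.0, -0.0, 0.23] [0.0, 0.0, 0.01]
[0.0, -0.0, 0.23] [0.0, 0.0, 0.01]
```

The camera bracket would come close to the blue rod on a straight descent. I'll tilt the tool 20° about its closing axis so the hand leans to +y, which leaves the grasp unaffected.

>>> play_rows --rows '[{"slide":[0,0,0],"delta_rot":[0,0.87,0],"fingers":1},{"slide":[0,0,0],"delta_rot":[0,0.87,0],"fingers":1},{"slide":[0,0,0],"delta_rot":[0,0.87,0],"fingers":1},{"slide":[0,0,0],"delta_rot":[0,0.87,0],"fingers":1},{"slide":[0,0,0],"delta_rot":[0,0.87,0],"fingers":1}]'

```text
time_s: 3.02
tcp_pos: [0.5191, -0.1131, 0.254]
eef_rot: [-179.9, -20.0, -92.0]
contact_force: [0.6, 0.1, -1.6]
gripper_width: 0.0876
gripper_force: 0.0
```

```bash
sed -i "s/def plan(xyz,yaw,n,nd=3):/def plan(xyz,yaw,n,nd=3,tilt=0):/; s/G=Ro.from_euler('xyz',\[180,0,yaw\],degrees=True)/&*Ro.from_euler('y',tilt,degrees=True)/" h.py; python3 -c "
from h import *
st()
g=[*(pw(-.044,-.075)+[0,-.0065]),.112];print(g)
plan(g,-92.3,6,3,20)"
```

```text
('time_s', 3.025) ('joints', [21.968, 5.972, -25.672, 19.776, -67.963, -32.996]) ('tcp_pos', [0.5191, -0.1131, 0.254]) ('eef_rot', [-179.933, -20.043, -92.008]) ('contact_force', [0.627, 0.051, -1.59]) ('moment', [1.15, -0.036, 0.011]) ('gripper_width', 0.088) ('gripper_force', 0.0)
[np.float64(0.520781328154768), np.float64(-0.12345620224221218), 0.112]
[-0.043, -0.002, 0.152] [-0.006, -0.002, 0.01]
[-0.043, -0.002, 0.152] [-0.006, -0.002, 0.01]
[-0.043, -0.002, 0.152] [-0.006, -0.002, 0.01]
[-0.043, -0.002, 0.152] [-0.006, -0.002, 0.01]
[-0.043, -0.002, 0.152] [-0.006, -0.002, 0.01]
[-0.043, -0.002, 0.152] [-0.006, -0.002, 0.01]
```

>>> play_rows --rows '[{"slide":[-0.043,-0.002,0.152],"delta_rot":[-0.006,0,0.01],"fingers":1},{"slide":[-0.043,-0.002,0.152],"delta_rot":[-0.006,0,0.01],"fingers":1},{"slide":[-0.043,-0.002,0.152],"delta_rot":[-0.006,0,0.01],"fingers":1},{"slide":[-0.043,-0.002,0.152],"delta_rot":[-0.006,0,0.01],"fingers":1},{"slide":[-0.043,-0.002,0.152],"delta_rot":[-0.006,0,0.01],"fingers":1},{"slide":[-0.043,-0.002,0.152],"delta_rot":[-0.006,0,0.01],"fingers":1},{"slide":[0,0,0],"delta_rot":[0,0,0],"fingers":1}]'

```text
time_s: 3.9
tcp_pos: [0.5193, -0.1242, 0.1108]
eef_rot: [179.8, -20.0, -92.3]
contact_force: [0.2, 1.0, 0.8]
gripper_width: 0.0877
gripper_force: 0.0
```

```bash
python3 -c "
from h import *
st()
s=r.get_state();c=cap('wrist','w2.png')
g=[*(pw(-.03,-.075)+[0,-.0065]),.112];print(g)
plan(g,-92.3,4,3,20)"
```

```text
('time_s', 3.9) ('joints', [19.868, 14.207, -37.806, 24.774, -48.777, -40.406]) ('tcp_pos', [0.5193, -0.1242, 0.1108]) ('eef_rot', [179.769, -19.995, -92.28]) ('contact_force', [0.218, 0.969, 0.793]) ('moment', [1.217, -0.076, -0.017]) ('gripper_width', 0.088) ('gripper_force', 0.0)
[np.float64(0.5347700496863702), np.float64(-0.12401804733766802), 0.112]
[-0.001, -0.024, -0.001] [0.007, 0.002, -0.001]
[-0.001, -0.024, -0.001] [0.007, 0.002, -0.001]
[-0.001, -0.024, -0.001] [0.007, 0.002, -0.001]
[-0.001, -0.024, -0.0] [0.007, 0.002, -0.001]
```

View pics/w2.png

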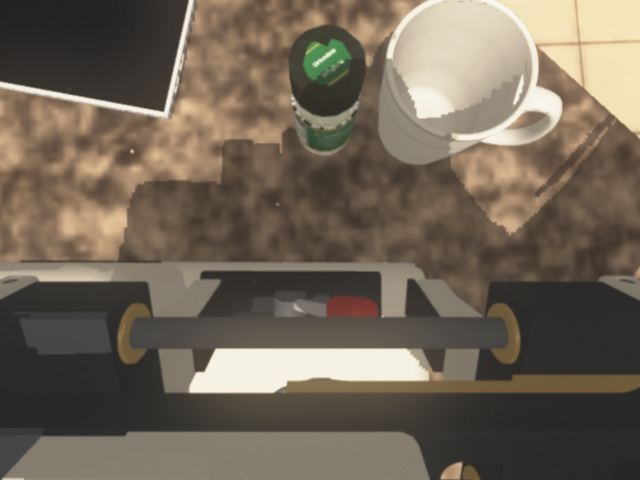

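The knob, at (352,307), is between the fingers at (215,310) and (430,310). I'll shift to the pivot's x while closing.

>>> play_rows --rows '[{"slide":[0,-0.025,0],"delta_rot":[0,0,0],"fingers":0.5},{"slide":[0,-0.025,0],"delta_rot":[0,0,0],"fingers":0.3},{"slide":[0,-0.025,0],"delta_rot":[0,0,0],"fingers":0.14},{"slide":[0,-0.025,0],"delta_rot":[0,0,0],"fingers":0},{"slide":[0,0,0],"delta_rot":[0,0,0],"fingers":-0.2},{"slide":[0,0,0],"delta_rot":[0,0,0],"fingers":-0.35}]' --squeeze 8

```text
time_s: 4.7
tcp_pos: [0.5355, -0.1254, 0.1117]
eef_rot: [179.9, -19.9, -92.4]
contact_force: [-2.3, -0.1, 1.5]
gripper_width: 0.0334
gripper_force: 1.1
```

>>> play_rows --rows '[{"slide":[0,0,0],"delta_rot":[0,0,0],"fingers":-0.5},{"slide":[0,0,0],"delta_rot":[0,0,0],"fingers":-0.6},{"slide":[0,0,0],"delta_rot":[0,0,0],"fingers":-0.7},{"slide":[0,0,0],"delta_rot":[0,0,0],"fingers":-0.7}]' --squeeze 8

```text
time_s: 5.2
tcp_pos: [0.5357, -0.1253, 0.1118]
eef_rot: [180.0, -19.9, -92.4]
contact_force: [-0.7, -0.8, -0.3]
gripper_width: 0.0161
gripper_force: 8.0
```

```bash
python3 -c "
from h import *
st()
g=[*(pw(-.03,-.075)+[0,-.0065]),.112];print(g)
plan(g,-92.3,1,3,20)"
```

```text
('time_s', 5.2) ('joints', [19.118, 15.429, -35.869, 24.786, -49.08, -39.627]) ('tcp_pos', [0.5357, -0.1253, 0.1118]) ('eef_rot', [179.962, -19.928, -92.433]) ('contact_force', [-0.682, -0.821, -0.319]) ('moment', [0.859, -0.004, -0.085]) ('gripper_width', 0.016) ('gripper_force', 7.999)
[np.float64(0.5347700496863702), np.float64(-0.12401804733766802), 0.112]
[-0.008, 0.007, -0.004] [0.018, 0.016, -0.027]
```

The width reads 16 mm, so the knob is squared between the pads at upright. I'll open and back out along the tool axis.

>>> play_rows --rows '[{"slide":[0,0,0],"delta_rot":[0,0,0],"fingers":-0.3},{"slide":[0,0,0],"delta_rot":[0,0,0],"fingers":-0.1},{"slide":[0,0,0],"delta_rot":[0,0,0],"fingers":-0.1},{"slide":[0,0,-0.2],"delta_rot":[0,0,0],"fingers":-0.1},{"slide":[0,0,-0.3],"delta_rot":[0,0,0],"fingers":0},{"slide":[0,0,-0.3],"delta_rot":[0,0,0],"fingers":1}]'

```text
time_s: 5.95
tcp_pos: [0.5371, -0.0841, 0.2257]
eef_rot: [179.9, -19.9, -92.4]
contact_force: [1.5, -0.2, -0.5]
gripper_width: 0.049
gripper_force: 0.0
```

```bash
python3 -c "
from h import *
st()
plan([*SP,.24],-92.3,6,3,0)"
```

```text
('time_s', 5.95) ('joints', [24.072, 9.249, -25.479, 19.489, -65.843, -36.207]) ('tcp_pos', [0.5371, -0.0841, 0.2257]) ('eef_rot', [179.903, -19.938, -92.426]) ('contact_force', [1.485, -0.167, -0.548]) ('moment', [1.23, -0.277, 0.022]) ('gripper_width', 0.049) ('gripper_force', 0.0)
[-0.069, 0.024, -0.042] [0.004, -0.725, -0.005]
[-0.072, 0.024, -0.038] [0.004, -0.725, -0.005]
[-0.074, 0.023, -0.034] [0.004, -0.725, -0.005]
[-0.076, 0.023, -0.029] [0.004, -0.725, -0.005]
[-0.077, 0.023, -0.025] [0.004, -0.725, -0.005]
[-0.078, 0.023, -0.02] [0.004, -0.725, -0.005]
```

>>> play_rows --rows '[{"slide":[-0.069,0.024,-0.042],"delta_rot":[0,-0.725,0],"fingers":1},{"slide":[-0.072,0.024,-0.038],"delta_rot":[0,-0.725,0],"fingers":1},{"slide":[-0.074,0.023,-0.034],"delta_rot":[0,-0.725,0],"fingers":1},{"slide":[-0.076,0.023,-0.029],"delta_rot":[0,-0.725,0],"fingers":1},{"slide":[-0.077,0.023,-0.025],"delta_rot":[0,-0.725,0],"fingers":1},{"slide":[-0.078,0.023,-0.02],"delta_rot":[0,-0.725,0],"fingers":1},{"slide":[0,0,0],"delta_rot":[0,0,0],"fingers":1}]'

```text
time_s: 6.82
tcp_pos: [0.5196, -0.0123, 0.2393]
eef_rot: [-180.0, 0.0, -92.5]
contact_force: [0.3, 0.3, -0.0]
gripper_width: 0.0877
gripper_force: 0.0
```

```bash
python3 -c "
from h import *
st()
cs=cap('scene');ct=cap('top')
def red(c):
    h=cv2.cvtColor(c['image'],cv2.COLOR_BGR2HSV);H,S,V=h[...,0],h[...,1],h[...,2]
    return blobs(((H<8)|(H>172))&(S>140)&(V>70),15)
print(red(cs));print(red(ct))
X=[*pw(-.03,-.075),.132];print(proj(cs,X),proj(ct,X),proj(ct,[*SP,.13]))
a=cv2.resize(cs['image'][220:340,300:440],None,fx=4,fy=4,interpolation=cv2.INTER_CUBIC)
cv2.imwrite('pics/c2.png',a)
plan([*SP,.096],-92.3,4,3,0)"
```

```text
('time_s', 6.825) ('joints', [20.279, 5.343, -17.549, -0.026, -67.093, -22.771]) ('tcp_pos', [0.5196, -0.0123, 0.2393]) ('eef_rot', [-179.995, 0.028, -92.502]) ('contact_force', [0.318, 0.295, -0.047]) ('moment', [0.02, -0.02, 0.045]) ('gripper_width', 0.088) ('gripper_force', 0.0)
[([320.0, 147.3], [315, 143, 12, 9, 81]), ([448.0, 253.1], [431, 223, 36, 61, 521]), ([469.2, 229.2], [465, 225, 9, 11, 50]), ([454.5, 266.7], [445, 255, 18, 31, 145]), ([377.5, 278.7], [375, 275, 6, 9, 44])]
[([155.9, 155.7], [147, 148, 18, 16, 217]), ([486.2, 229.6], [476, 226, 21, 8, 89]), ([399.4, 235.9], [396, 233, 8, 7, 47])]
[377.27826379 279.89112824] [399.35591739 235.4423202 ] [358.55748454 241.99358864]
[-0.002, 0.001, 0.238] [0.003, -0.004, -0.009]
[-0.001, 0.001, 0.238] [0.003, -0.004, -0.009]
[-0.001, 0.001, 0.238] [0.003, -0.004, -0.009]
[-0.001, 0.001, 0.238] [0.003, -0.004, -0.009]
```

View pics/c2.png

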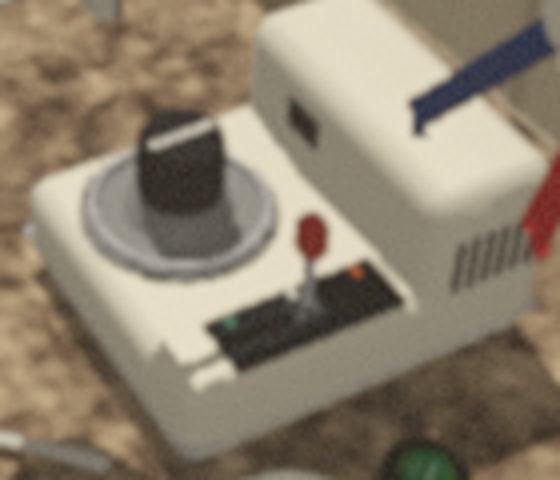

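The crop shows the lever standing upright at the white mark: knob at (312,235), stem foot at (305,300) beside the white tick. The red centroids match the upright projection within 1 px. Now I'll descend on the cap.

>>> play_rows --rows '[{"slide":[-0.002,0.001,0.238],"delta_rot":[0,0,0],"fingers":1},{"slide":[-0.001,0.001,0.238],"delta_rot":[0,0,0],"fingers":1},{"slide":[-0.001,0.001,0.238],"delta_rot":[0,0,0],"fingers":1},{"slide":[-0.001,0.001,0.238],"delta_rot":[0,0,0],"fingers":1},{"slide":[0,0,0],"delta_rot":[0,0,0],"fingers":1}]'

```text
time_s: 7.55
tcp_pos: [0.5166, -0.012, 0.0935]
eef_rot: [179.6, -0.2, -92.4]
contact_force: [-0.1, 0.3, 0.3]
gripper_width: 0.0875
gripper_force: 0.0
```

>>> play_rows --rows '[{"slide":[0,0,0],"delta_rot":[0,0,0],"fingers":0.5},{"slide":[0,0,0],"delta_rot":[0,0,0],"fingers":0.3},{"slide":[0,0,0],"delta_rot":[0,0,0],"fingers":0.1},{"slide":[0,0,0],"delta_rot":[0,0,0],"fingers":0},{"slide":[0,0,0],"delta_rot":[0,0,0],"fingers":-0.1}]' --squeeze 20

```text
time_s: 8.18
tcp_pos: [0.5203, -0.0111, 0.0969]
eef_rot: [-179.9, 0.0, -92.4]
contact_force: [3.4, -1.0, 1.9]
gripper_width: 0.0517
gripper_force: 20.0
```

```bash
python3 -c "
from h import *
st()"
```

```text
('time_s', 8.175) ('joints', [20.418, 13.233, -28.654, 0.024, -47.993, -22.862]) ('tcp_pos', [0.5203, -0.0111, 0.0969]) ('eef_rot', [-179.882, 0.031, -92.429]) ('contact_force', [3.354, -1.015, 1.901]) ('moment', [-0.164, -1.516, -0.044]) ('gripper_width', 0.052) ('gripper_force', 20.0)
```

>>> play_rows --rows '[{"slide":[0,0,0],"delta_rot":[0,0,0.6],"fingers":-0.1},{"slide":[0,0,0],"delta_rot":[0,0,0.6],"fingers":-0.1},{"slide":[0,0,0],"delta_rot":[0,0,0.6],"fingers":-0.1},{"slide":[0,0,0],"delta_rot":[0,0,0.6],"fingers":-0.1},{"slide":[0,0,0],"delta_rot":[0,0,0],"fingers":-0.1}]' --squeeze 20

```text
time_s: 8.8
tcp_pos: [0.5211, -0.0105, 0.0968]
eef_rot: [-179.8, 0.1, -103.4]
contact_force: [5.5, 2.0, -1.1]
gripper_width: 0.0521
gripper_force: 20.0
```

```bash
python3 -c "
from h import *
st()"
```

```text
('time_s', 8.8) ('joints', [20.456, 13.267, -28.619, 0.025, -47.919, -33.84]) ('tcp_pos', [0.5211, -0.0105, 0.0968]) ('eef_rot', [-179.827, 0.093, -103.367]) ('contact_force', [5.538, 2.039, -1.074]) ('moment', [0.679, -2.32, 0.776]) ('gripper_width', 0.052) ('gripper_force', 19.997)
```

The moment reached 0.78 N·m after 11° clockwise, which looks like the stop. I'll try the other way.

>>> play_rows --rows '[{"slide":[0,0,0],"delta_rot":[0,0,-0.8],"fingers":-0.1},{"slide":[0,0,0],"delta_rot":[0,0,-0.8],"fingers":-0.1},{"slide":[0,0,0],"delta_rot":[0,0,-0.8],"fingers":-0.1},{"slide":[0,0,0],"delta_rot":[0,0,-0.8],"fingers":-0.1},{"slide":[0,0,0],"delta_rot":[0,0,-0.8],"fingers":-0.1},{"slide":[0,0,0],"delta_rot":[0,0,-0.8],"fingers":-0.1},{"slide":[0,0,0],"delta_rot":[0,0,0],"fingers":-0.1}]' --squeeze 20

```text
time_s: 9.68
tcp_pos: [0.5203, -0.011, 0.0969]
eef_rot: [-179.9, 0.0, -81.5]
contact_force: [4.5, -0.1, 4.3]
gripper_width: 0.0519
gripper_force: 20.0
```

```bash
python3 -c "
from h import *
st()"
```

```text
('time_s', 9.675) ('joints', [20.422, 13.238, -28.645, 0.012, -47.998, -11.883]) ('tcp_pos', [0.5203, -0.011, 0.0969]) ('eef_rot', [-179.881, 0.015, -81.452]) ('contact_force', [4.517, -0.113, 4.274]) ('moment', [0.202, -1.662, -0.036]) ('gripper_width', 0.052) ('gripper_force', 20.002)
```

It turns freely counter-clockwise, so the thread is ordinary. Continuing.

>>> play_rows --rows '[{"slide":[0,0,0],"delta_rot":[0,0,-0.9],"fingers":-0.1},{"slide":[0,0,0],"delta_rot":[0,0,-0.9],"fingers":-0.1},{"slide":[0,0,0],"delta_rot":[0,0,-0.9],"fingers":-0.1},{"slide":[0,0,0],"delta_rot":[0,0,-0.9],"fingers":-0.1},{"slide":[0,0,0],"delta_rot":[0,0,-0.9],"fingers":-0.1},{"slide":[0,0,0],"delta_rot":[0,0,-0.9],"fingers":-0.1},{"slide":[0,0,0],"delta_rot":[0,0,-0.9],"fingers":-0.1},{"slide":[0,0,0],"delta_rot":[0,0,-0.9],"fingers":-0.1}]' --squeeze 20

```text
time_s: 10.68
tcp_pos: [0.52, -0.0112, 0.0967]
eef_rot: [-179.9, -0.0, -48.4]
contact_force: [4.8, -0.5, 3.2]
gripper_width: 0.0515
gripper_force: 20.0
```

```bash
python3 -c "
from h import *
st()"
```

```text
('time_s', 10.675) ('joints', [20.419, 13.249, -28.667, 0.012, -48.004, 21.174]) ('tcp_pos', [0.52, -0.0112, 0.0967]) ('eef_rot', [-179.928, -0.038, -48.399]) ('contact_force', [4.801, -0.497, 3.214]) ('moment', [-0.168, -1.656, -0.055]) ('gripper_width', 0.051) ('gripper_force', 20.001)
```

>>> play_rows --rows '[{"slide":[0,0,0],"delta_rot":[0,0,-0.8],"fingers":-0.1},{"slide":[0,0,0],"delta_rot":[0,0,-0.8],"fingers":-0.1},{"slide":[0,0,0],"delta_rot":[0,0,-0.8],"fingers":-0.1},{"slide":[0,0,0],"delta_rot":[0,0,-0.8],"fingers":-0.1},{"slide":[0,0,0],"delta_rot":[0,0,0],"fingers":-0.1}]' --squeeze 20

```text
time_s: 11.3
tcp_pos: [0.5199, -0.0112, 0.0967]
eef_rot: [-179.9, -0.0, -33.8]
contact_force: [4.9, -0.4, 3.7]
gripper_width: 0.0522
gripper_force: 20.0
```

```bash
python3 -c "
from h import *
st()"
```

```text
('time_s', 11.3) ('joints', [20.415, 13.251, -28.669, 0.015, -48.01, 35.727]) ('tcp_pos', [0.5199, -0.0112, 0.0967]) ('eef_rot', [-179.949, -0.05, -33.849]) ('contact_force', [4.948, -0.401, 3.729]) ('moment', [-0.33, -1.89, -0.034]) ('gripper_width', 0.052) ('gripper_force', 20.002)
```

>>> play_rows --rows '[{"slide":[0,0,0],"delta_rot":[0,0,-0.4],"fingers":-0.1},{"slide":[0,0,0],"delta_rot":[0,0,-0.4],"fingers":-0.1},{"slide":[0,0,0],"delta_rot":[0,0,-0.4],"fingers":-0.1},{"slide":[0,0,0],"delta_rot":[0,0,0],"fingers":-0.1}]' --squeeze 20

```text
time_s: 11.8
tcp_pos: [0.5201, -0.0112, 0.0966]
eef_rot: [-179.9, -0.1, -28.4]
contact_force: [5.9, -1.3, 3.5]
gripper_width: 0.0519
gripper_force: 20.0
```

```bash
python3 -c "
from h import *
st()"
```

```text
('time_s', 11.8) ('joints', [20.404, 13.254, -28.66, 0.001, -47.985, 41.146]) ('tcp_pos', [0.5201, -0.0112, 0.0966]) ('eef_rot', [-179.924, -0.067, -28.449]) ('contact_force', [5.868, -1.312, 3.49]) ('moment', [-0.455, -2.202, -0.633]) ('gripper_width', 0.052) ('gripper_force', 20.0)
```

The stop is felt at about 64°, so the cap should be free. I'll ease off 1° and lift gently.

>>> play_rows --rows '[{"slide":[0,0,0],"delta_rot":[0,0,0.2],"fingers":-0.1},{"slide":[0,0,-0.03],"delta_rot":[0,0,0],"fingers":-0.1},{"slide":[0,0,-0.03],"delta_rot":[0,0,0],"fingers":-0.1},{"slide":[0,0,-0.03],"delta_rot":[0,0,0],"fingers":-0.1},{"slide":[0,0,0],"delta_rot":[0,0,0],"fingers":-0.1}]' --squeeze 25

```text
time_s: 12.42
tcp_pos: [0.5193, -0.0109, 0.1096]
eef_rot: [-180.0, 0.0, -29.3]
contact_force: [5.0, 0.8, 0.9]
gripper_width: 0.0516
gripper_force: 25.0
```

```bash
python3 -c "
from h import *
st()"
```

```text
('time_s', 12.425) ('joints', [20.439, 12.316, -27.815, -0.052, -49.852, 40.259]) ('tcp_pos', [0.5193, -0.0109, 0.1096]) ('eef_rot', [-179.962, 0.02, -29.336]) ('contact_force', [4.973, 0.805, 0.931]) ('moment', [0.61, -1.659, 0.013]) ('gripper_width', 0.052) ('gripper_force', 25.001)
```

>>> play_rows --rows '[{"slide":[0,0,-0.08],"delta_rot":[0,0,0],"fingers":-0.1},{"slide":[0,0,-0.12],"delta_rot":[0,0,0],"fingers":-0.1},{"slide":[0,0,-0.16],"delta_rot":[0,0,0],"fingers":-0.1},{"slide":[0,0,-0.16],"delta_rot":[0,0,0],"fingers":-0.1},{"slide":[0,0,-0.16],"delta_rot":[0,0,0],"fingers":-0.1},{"slide":[0,0,-0.08],"delta_rot":[0,0,0],"fingers":-0.1},{"slide":[0,0,0],"delta_rot":[0,0,0],"fingers":-0.1},{"slide":[0,0,0],"delta_rot":[0,0,0],"fingers":-0.1}]' --squeeze 25

```text
time_s: 13.42
tcp_pos: [0.5179, -0.0115, 0.2223]
eef_rot: [179.9, 0.2, -29.2]
contact_force: [-0.6, -0.6, -0.7]
gripper_width: 0.0518
gripper_force: 25.0
```

```bash
python3 -c "
from h import *
st()
c=cap('scene');print(proj(c,[*pw(-.03,-.075),.132]))
h=cv2.cvtColor(c['image'],cv2.COLOR_BGR2HSV);H,S,V=h[...,0],h[...,1],h[...,2]
print(blobs(((H<8)|(H>172))&(S>140)&(V>70),15)[-1])
cv2.imwrite('pics/c3.png',cv2.resize(c['image'][100:340,260:460],None,fx=2.5,fy=2.5))"
```

```text
('time_s', 13.425) ('joints', [20.418, 5.993, -19.099, -0.058, -65.088, 40.374]) ('tcp_pos', [0.5179, -0.0115, 0.2223]) ('eef_rot', [179.897, 0.157, -29.233]) ('contact_force', [-0.57, -0.592, -0.699]) ('moment', [0.035, 0.005, -0.006]) ('gripper_width', 0.052) ('gripper_force', 24.996)
[377.27826379 279.89112824]
([377.4, 279.1], [375, 275, 6, 9, 47])
```

View pics/c3.png

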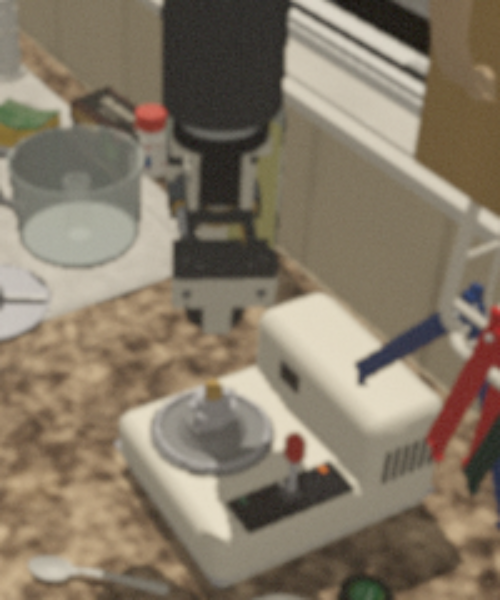

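The picture shows the bare brass-topped spindle at (213,392). The cap is hidden behind the finger at (215,310), and the gripper width of 52 mm at 25 N confirms it is held. The lever is still upright, with its knob at (294,447). Handing in.

```bash
python3 -c "
from plant import r
print(r.close_job())"
```

```text
the job is handed in; nothing more can be done
None
```

The job is handed in: the run lever is upright at off, and the cap (ordinary thread, loosened counter-clockwise) is off the spindle and still in the gripper, about 12.5 cm above where it sat.

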